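# Show a glazed ball on its tray to the panel lamp

## Robot

A 6-joint arm with a two-finger parallel gripper is mounted at the origin on the work surface. World frame = base frame: x ahead of the robot, y to its left, z up, the work surface at z = 0. Lengths are in m, angles in rad, forces in N, time in s.
With the tool pointing down it reaches from about 0.375 to 0.975 m from the base axis. Payload 3.8 kg.
Tool frame: the origin (TCP) lies between the finger pads; the fingertips stand 17 mm ahead of it and the grasp point (between the pads) lies 2 mm behind it; z points along the fingers, x is the direction in which the jaws open and shut, and the axes are right-handed (so a half turn about z gives the same grasp; the last joint's range is limited). The gripper opens to 88 mm and grips with 3 to 60 N. Pads are 18 mm wide; open, the fingers measure 123 mm over their backs; the gripper's body (75 mm by 187 mm) begins 45 mm behind the grasp point.
Start: joints at [1.177, 0.264, 1.604, -0, 1.274, -0.037], TCP at [0.236, 0.632, 0.256] pointing down, gripper open.
Joint ranges: [-2.63, 2.63], [-0.94, 2.18], [0.31, 2.57], [-1.31, 4.45], [0, 2.66], [-2.55, 2.55]. Speed limits (rad/s): [2.57, 2.57, 3.14, 3.14, 3.14, 3.14].

## Interface

Orientations are given as a unit quaternion [w, x, y, z].
In Python, from plant import arm gives the robot as it stands.
- The arm moves only by the tool move_arm, never from a script. Its argument "plan" is a list of rows, each a list of 7 numbers: the shift along the tool's x, y, z in units of 25 mm (1.0 is 25 mm), then the turn, a rotation vector about the tool's x, y, z in units of 6 degrees (1.0 is 6 degrees), then the gripper command: -1 is shut, 1 is fully open, values between are in proportion. A call has 1 to 20 rows; each row shifts and turns the commanded pose from where the row before left it, along the tool's axes as they then stand; what a row does not reach is not made up. A row lasts 1/12 s, in which the tool goes at most 41.7 mm and 7.16 degrees, less where a joint would pass 70% of its speed; a pose out of reach is approached as far as the arm can. A call is refused whole if a number of a shift passes 1 or a number of a turn 1, either way. A call with a gripper value outside its range is refused whole. The fingers move at their own pace and stop on an object; "newtons" is the grip in N (left out, the last holds). Time passes only in rows, so rows that do not move let the fingers close. It gives the time, the measured TCP pose, the force and the opening at its end, in the units of the state.
- arm.observe(): the state, without advancing time (a new reading comes with each control period).
- arm.capture(name): name is "scene" or "side" or "wrist"; returns a dict with "pixels" (480x640x3 uint8, blue, green, red), "K" (3x3 intrinsics, pixels), "rvec" (rotation vector, rad) and "tvec" (3), from world to camera coordinates, as OpenCV has them; the wrist camera has in their place "T_tool_cam" (4x4, takes a point from camera to tool coordinates, whose origin is the TCP and whose axes are the tool frame's). Camera axes: x right, y down, z forward; pixel columns grow to the right and rows downward; lengths in m; the calibration is good to about 2 mm. A picture is of the moment at which its call begins: read the wrist's pose just before it. There is no depth.
- arm.close_job(): hands the job in, once; it reports no verdict.
The state is a dict: "t": time; "qpos": joint angles; "joint_vel": joint speeds; "tau": joint torques, N m; "position": TCP position; "tool_rot": TCP orientation; "force": force on the tool from outside, world axes, zero at the start; "wrist_torque": the same for the moment, N m; "width": finger opening in m.
Only numpy, scipy, OpenCV 4.12 (cv2) and the standard library are available. Lean on these libraries where they do the work, as an engineer would, in place of code of your own. Each camera call takes 0.05 s, during which the arm holds its last target. There are 200 camera calls.

## Task

Turn the dimmer knob on top of the LED panel lamp to mark 6 of its scale (marks 0 to 10), then pick up the wooden sample tray by its bridge handle and carry it to the lit side of the lamp, with the loose ball and the flat disc staying in their wells, the ball untouched and the other pottery things left where they stand. Finish while still holding the tray: level, still, clear of the table and the lamp, with the ball in the middle of the light, about 13 cm out from the centre of the white lit face and at the same height as that centre.

Things in the scene. Friction and masses are not known exactly. Their poses are not given: they have to be found in the camera images.
- lamp: Battery LED panel lamp, fixed; place and heading vary. Flat black head 70 mm deep (x), 200 wide (y), 130 high, from 105 to 235 mm above the table, in a yoke 260 mm wide over its thumb screws, on a round foot 85 mm in radius, 18 high. Origin: on the table below the head's centre, z up. White lit face on the -x side; grey battery block on the +x side, out to x = 79 mm.
- lit_face (a point): Centre of the lamp's white lit face (176 x 106 mm, upright), 33 mm along -x from the lamp's axis, 170 mm above the table. Axes as the lamp's: the light goes level along -x.
- dial (a point): Centre of the dimmer's dial on top of the head, 237 mm above the table: an aluminium plate, radius 33 mm, with eleven black ticks 27 degrees apart, marks 0 to 10 clockwise seen from above; ticks 0, 5, 10 are longer. Axes as the lamp's: mark 0 lies toward (+x, -y), mark 5 toward -x (the lit side), mark 10 toward (+x, +y); the 90 degree gap without ticks faces the battery.
- dimmer (a joint): Angle of the dimmer knob in rad, growing clockwise seen from above: 0 at mark 0, 0.471 per mark, 2.356 at mark 5, 2.827 at mark 6, 4.712 at mark 10 (stops at both ends). Light friction, about 0.05 N m; it stays where it is left.
- dimmer_grip (a point): On the dimmer knob's axis, 26 mm above the dial. Knob: round skirt, radius 21 mm, 6 mm high, and on it an upright grip bar 12 mm thick (y), 6 to 32 mm above the dial, from x = -20 to +21 mm; the last 7 mm at the +x end is a narrow nose, 7 mm thick: the pointer. A white line on the bar's top runs to it. Axes turn with the knob: x toward the pointer, y across the bar, z up.
- tray: Dark wooden sample tray, 0.30 kg or so, loose on the table: a board 180 x 110 x 14 mm (x, y, z) with two round wells, 46 mm across and 7 mm deep, centred at x = -55 and +55 mm, and a bridge handle across the middle. Origin: centre of the underside; x along the board's length, y along the handle bar, z up.
- tray_handle (a point): Middle of the tray's handle bar, 90 mm above the tray's underside. The bar is 14 mm thick (x), 16 mm high (from 82 to 98 mm), 106 mm long (y), on posts 14 x 12 mm at y = -47 and +47 mm; free space between the posts 82 mm and 68 mm under the bar. Axes as the tray's.
- well_a (a point): Where the centre of the ball is when it rests in the middle of the well at the tray's x = -55 mm: 25 mm above the tray's underside.
- well_b (a point): The same for the well at the tray's x = +55 mm.
- ball_center (a point): Centre of the loose glazed ceramic ball, 36 mm diameter, about 50 g, lying in one of the tray's two wells (either one). It can roll about 9 mm off the well's centre before it meets the rim, and it climbs out if the tray is tipped steeply or jerked.
- ball: The same ball; its origin is a point on its surface that turns with it, so use its centre.
- disc_center (a point): Centre of a flat round ceramic glaze sample, 38 mm diameter, 10 mm thick, lying in the tray's other well, 12 mm above the tray's underside.
- beam_point (a point): The place to hold the ball's centre: on the axis of the light, 132 mm in front of the white lit face, 170 mm above the table (165 mm along -x from the lamp's origin).
- rabbit: Bystander: white ceramic rabbit figure on a round foot, 72 mm wide, about 160 mm high, origin under its centre.
- glaze_jar: Bystander: amber glaze jar with a lid, 68 mm diameter, 85 mm high, origin under its centre.
- glaze_bottle: Bystander: small white bottle, 44 mm diameter, 120 mm high, origin under its centre.
- mix_bowl: Bystander: white mixing bowl, 100 mm across, 45 mm high, origin under its centre.

How it is judged:
On the way, in this order (a step that is already met when the one before it is completed fails the run):
1. the dimmer stands at mark 6 (within 0.16 rad, a third of a step) while the tray still stands on the table (value of joint dimmer between 2.667 and 2.987 rad and height (world z) of tray below 0.02 m), for 0.3 s.
2. the tray is lifted clear of the table in the fingers (height (world z) of tray above 0.05 m and contact force between tray and the fingers above 1 N), for 0.2 s.
At the end, for the whole second after the job is handed in: Dimmer at mark 6 within 0.16 rad; tray held in the fingers 80 mm or more above the table, off the lamp, still, level within 0.10 rad, ball and disc in their wells, ball's centre at the beam point within 40 mm along the light, 30 mm sideways and in height (value of joint dimmer between 2.667 and 2.987 rad and contact force between tray and the fingers above 1 N and height (world z) of tray above 0.08 m and contact force between each of tray, the arm, the fingers and lamp below 0.2 N and angle between tray's own z axis and vertical below 0.1 rad and linear speed of tray below 0.03 m/s and angular speed of tray below 0.2 rad/s and x of ball_center in the frame of beam_point between -0.04 and 0.04 m and y of ball_center in the frame of beam_point between -0.03 and 0.03 m and z of ball_center in the frame of beam_point between -0.03 and 0.03 m and (distance between ball_center and well_a below 0.015 m or distance between ball_center and well_b below 0.015 m) and (distance between disc_center and well_a below 0.022 m or distance between disc_center and well_b below 0.022 m)); the arm keeps its last pose, push and grip.
It fails at once if the ball leaves its well (distance between ball_center and well_a above 0.022 m and distance between ball_center and well_b above 0.022 m).
It fails at once if the disc leaves its well (distance between disc_center and well_a above 0.028 m and distance between disc_center and well_b above 0.028 m).
It fails at once if the robot touches the glazed ball (contact force between any of the fingers, the arm and ball above 0.3 N).
It fails at once if a bystander is moved more than 30 mm (distance of any of rabbit, glaze_jar, glaze_bottle, mix_bowl from where it was at the start of the episode above 0.03 m).
It also fails if it takes over 72 s, if anything falls off the work surface, if the arm or the gripper's body presses on something with over 40 N, if the wrist force passes 120 N, or if a joint passes its speed limit or range.

## Working session

There is one attempt and no reset: what is moved stays moved. The work goes in short steps, Python scripts to look and compute and a tool call to move; the robot and the scene stay as the last step left them, time stands still between calls to the robot, and variables do not carry over. Pictures are saved under pics/ and viewed, about 8 in all and at most 12, crops included, and the job is handed in when it is done.

Besides the shell and the picture viewer there is one more tool, called after "Call:" in YAML: its name, and indented under it one key for each argument. move_arm: Moves the arm, as the interface text tells. Its arguments: {"type":"object","properties":{"plan":{"type":"array","items":{"type":"array","items":{"type":"number"}}},"newtons":{"type":"number"}},"required":["plan"]}

```bash
ls; mkdir -p pics
cat > h.py <<'E'
import numpy as np, cv2, pickle
from plant import arm
def snap(n,f):
    s=arm.observe(); c=arm.capture(n); c['state']=s
    cv2.imwrite(f'pics/{f}.png',c['pixels']); pickle.dump(c,open(f'pics/{f}.pkl','wb')); return c
E
python3 - <<'E'
from h import *
print(arm.observe())
for n in('scene','side','wrist'):
    c=snap(n,n+'0'); print(n,c['K'].tolist(),c.get('rvec'),c.get('tvec'),c.get('T_tool_cam'))
E
```

```text
pics
{'t': 0.0, 'qpos': array([ 1.17710274e+00,  2.64725385e-01,  1.60538827e+00, -1.08500933e-05,
        1.27370910e+00, -3.68687042e-02]), 'joint_vel': array([ 0.00028851,  0.00028158,  0.00029671,  0.00101945, -0.00015152,
       -0.00167614]), 'tau': array([ 2.27757067e-03, -5.02107203e+01, -3.56879067e+01,  7.30228261e-02,
        2.93542980e-02, -1.69242344e-04]), 'position': array([0.23549965, 0.6318533 , 0.25439898]), 'tool_rot': array([ 6.06193182e-04,  8.21369653e-01,  5.70395170e-01, -9.35894248e-04]), 'force': array([-0.33617396, -0.11491718,  0.35375365]), 'wrist_torque': array([ 0.00666435,  0.0159525 , -0.05347268]), 'width': 0.0879753719310405}
scene [[606.1431775708837, 0.0, 332.9200468388214], [0.0, 606.1431775708837, 244.55759534963548], [0.0, 0.0, 1.0]] [ 1.0615449   2.58487964 -0.79111956] [ 0.46189573 -0.19218428  1.94401358] None
side [[447.51915984572014, 0.0, 308.94175771962693], [0.0, 447.51915984572014, 236.93690703365843], [0.0, 0.0, 1.0]] [ 2.3007812  -0.42346388  0.15976216] [-0.55921639  0.22335674  1.16657086] None
wrist [[339.1671764318895, 0.0, 320.47227533001507], [0.0, 339.1671764318895, 243.24920746426503], [0.0, 0.0, 1.0]] None None [[ 9.99999879e-01 -3.12506297e-04  3.80710828e-04 -1.11644290e-03]
 [ 2.01707663e-04  9.64988561e-01  2.62291892e-01 -6.76532552e-02]
 [-4.49349462e-04 -2.62291783e-01  9.64988507e-01 -1.29053705e-01]
 [ 0.00000000e+00  0.00000000e+00  0.00000000e+00  1.00000000e+00]]
```

View pics/scene0.png

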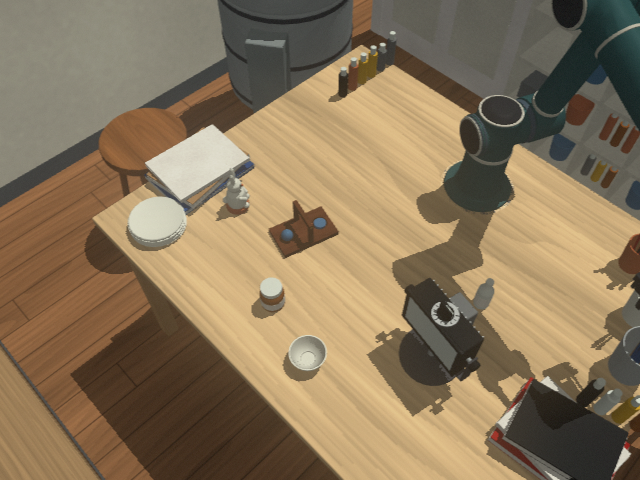

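View pics/side0.png

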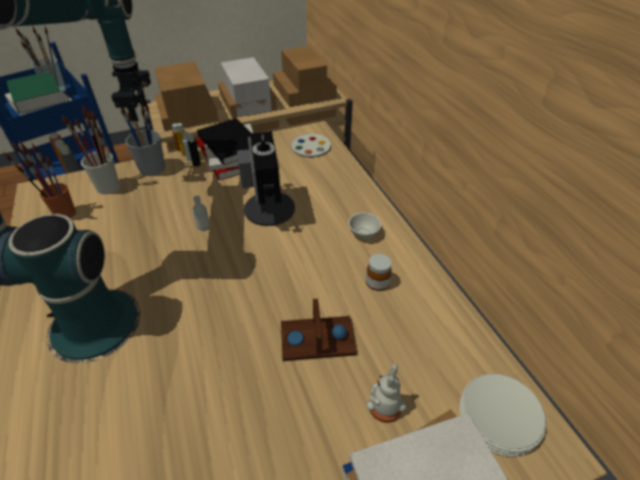

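Scene: robot base at (478,190), tray around (303,231) with the ball in the left well (288,235) and the disc at (320,222), lamp head at (440,325) with its dial at (445,314), rabbit (236,190), jar (271,293), bowl (308,354), bottle (483,293). Side: tray (318,337), ball (340,331), lamp (266,180). I'll enlarge the lamp and tray.

```bash
python3 - <<'E'
from h import *
a=cv2.imread('pics/scene0.png')
l=cv2.resize(a[270:390,380:510],None,fx=4,fy=4,interpolation=cv2.INTER_CUBIC)[:, :520]
t=cv2.resize(a[190:270,260:350],None,fx=3,fy=3,interpolation=cv2.INTER_CUBIC)
o=np.zeros((480,800,3),np.uint8); o[:480,:520]=l; o[:240,520:790]=t
cv2.imwrite('pics/crop0.png',o)
E
cat >> h.py <<'E'
def ray(c,uv):
    """origin, unit direction in world"""
    d=np.r_[cv2.undistortPoints(np.array([[uv]],float),c['K'],None)[0,0],1]
    if c.get('rvec') is not None:
        R=cv2.Rodrigues(np.array(c['rvec']))[0]; return -R.T@np.array(c['tvec']).ravel(), R.T@d
    T=wT(c); return T[:3,3],T[:3,:3]@d
def wT(c):
    from scipy.spatial.transform import Rotation as Ro
    s=c['state']; w=np.eye(4); w[:3,:3]=Ro.from_quat(np.roll(s['tool_rot'],-1)).as_matrix(); w[:3,3]=s['position']
    return w@c['T_tool_cam']
def atz(c,uv,z):
    o,d=ray(c,uv); return o+d*(z-o[2])/d[2]
def load(f): return pickle.load(open(f'pics/{f}.pkl','rb'))
E
```

```text
(no output)
```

View pics/crop0.png

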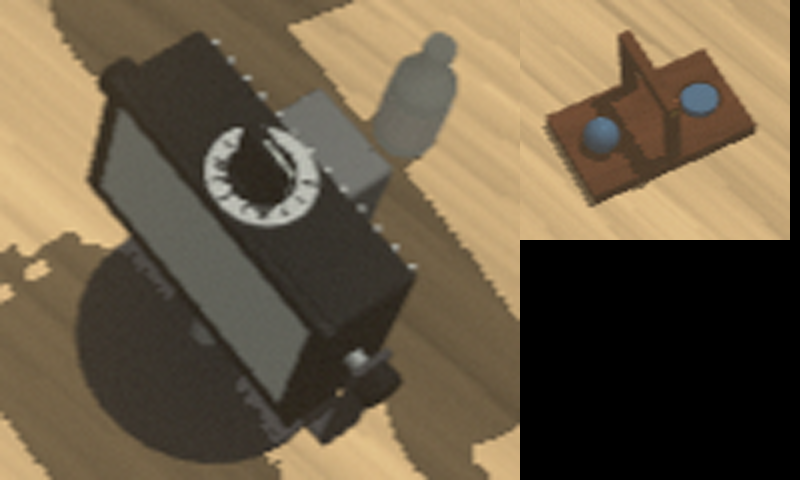

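Dial centre in the scene is at about (445.5,314). The head's top corners are at (409,294), (431,279), (483,337) and (461,354). The ball sits in the left well.

Run:
```python
from h import *
c=load('scene0'); S=load('side0'); np.set_printoptions(precision=4,suppress=True)
cr=lambda u,v:(380+u/4,270+v/4); ct=lambda u,v:(260+(u-520)/3,190+v/3)
print('dial',atz(c,cr(262,176),.237), 'side',atz(S,(263,148),.237))
P=[atz(c,cr(*p),.235) for p in((120,92),(205,35),(413,268),(325,335))]
for p in P: print(p)
print('mean',np.mean(P,0), 'lens',[np.linalg.norm(P[i]-P[i-1]) for i in range(4)])
y=P[0]-P[3]+P[1]-P[2]; print('longdir deg',np.degrees(np.arctan2(y[1],y[0])))
Q=[atz(c,ct(*p),.014) for p in((547,118),(705,50),(755,128),(592,195))]
for p in Q: print(p)
print('mean',np.mean(Q,0),'lens',[np.linalg.norm(Q[i]-Q[i-1]) for i in range(4)])
x=Q[1]-Q[0]+Q[2]-Q[3]; print('trayx deg',np.degrees(np.arctan2(x[1],x[0])))
print('ball',atz(c,ct(601,134),.025),'disc',atz(c,ct(700,98),.017))
print('ballS',atz(S,(340,331),.025),'discS',atz(S,(295,338),.017))
for n,p in dict(rabbit=(237,207),jar=(272,302),bowl=(308,360),bottle=(478,306)).items(): print(n,atz(c,p,0))
```

```text
dial [0.5617 0.2767 0.237 ] side [0.5572 0.2708 0.237 ]
[0.5772 0.1811 0.235 ]
[0.5104 0.1911 0.235 ]
[0.545  0.3741 0.235 ]
[0.6134 0.3645 0.235 ]
mean [0.5615 0.2777 0.235 ] lens [np.float64(0.18702038444800687), np.float64(0.06755683349732253), np.float64(0.18626699703243318), np.float64(0.06910934216341551)]
longdir deg -100.9282946210067
[ 0.5993 -0.3247  0.014 ]
[ 0.4263 -0.2759  0.014 ]
[ 0.4593 -0.1707  0.014 ]
[ 0.6292 -0.2251  0.014 ]
mean [ 0.5285 -0.2491  0.014 ] lens [np.float64(0.10397969163850661), np.float64(0.17967467342151144), np.float64(0.11030583156856374), np.float64(0.17831355347840816)]
trayx deg 163.26375402862035
ball [ 0.5788 -0.2664  0.025 ] disc [ 0.4742 -0.234   0.017 ]
ballS [ 0.5788 -0.2693  0.025 ] discS [ 0.4697 -0.2433  0.017 ]
rabbit [ 0.6076 -0.4663  0.    ]
jar [ 0.7532 -0.1395  0.    ]
bowl [0.8012 0.0569 0.    ]
bottle [0.3513 0.2729 0.    ]
```

Call:
move_arm:
  plan:
    - [0, 0, -0.9, 0, 0, 0, 1]
    - [0, 0, -0.9, 0, 0, 0, 1]
    - [0, 0, -0.9, 0, 0, 0, 1]
    - [0, 0, -0.9, 0, 0, 0, 1]
    - [-0.55, 1, 0, 0, 0, 0, 1]
    - [-0.55, 1, 0, 0, 0, 0, 1]
    - [-0.55, 1, 0, 0, 0, 0, 1]
    - [-0.55, 1, 0, 0, 0, 0, 1]
    - [-0.55, 1, 0, 0, 0, 0, 1]
    - [-0.55, 1, 0, 0, 0, 0, 1]
    - [-0.55, 1, 0, 0, 0, 0, 1]
    - [-0.55, 1, 0, 0, 0, 0, 1]
    - [-0.55, 1, 0, 0, 0, 0, 1]
    - [-0.55, 1, 0, 0, 0, 0, 1]
    - [-0.55, 1, 0, 0, 0, 0, 1]
    - [-0.55, 1, 0, 0, 0, 0, 1]
    - [-0.55, 1, 0, 0, 0, 0, 1]
    - [-0.55, 1, 0, 0, 0, 0, 1]
    - [-0.55, 1, 0, 0, 0, 0, 1]
    - [-0.55, 1, 0, 0, 0, 0, 1]

```text
t: 1.82
position: [0.5343, 0.2854, 0.3453]
tool_rot: [-0.0, 0.821, 0.57, -0.0]
force: [-0.4, 1.2, -0.8]
width: 0.0881
```

Call:
move_arm:
  plan:
    - [0, 0.5, 0, 0, 0, 0, 1]
    - [0, 0.5, 0, 0, 0, 0, 1]
    - [0, 0, 0, 0, 0, 0, 1]
    - [0, 0, 0, 0, 0, 0, 1]

```text
t: 2.15
position: [0.5572, 0.2785, 0.3452]
tool_rot: [-0.0, 0.821, 0.57, -0.0]
force: [-0.5, -0.7, -0.6]
width: 0.0879
```

Run:
```python
from h import *
c=snap('wrist','w1'); print(c['state'])
a=c['pixels']; T=np.linalg.inv(wT(c))
p=T[:3,:3]@np.array([.561,.276,.237])+T[:3,3]; uv=c['K']@p; uv=uv[:2]/uv[2]; print(uv)
u,v=uv.astype(int); u0,v0=max(0,u-100),max(0,v-75)
print(u0,v0); cv2.imwrite('pics/w1c.png',cv2.resize(a[v0:v0+150,u0:u0+200],None,fx=4,fy=4,interpolation=cv2.INTER_CUBIC))
```

```text
{'t': 2.15, 'qpos': array([ 4.23135597e-01,  1.25088872e-01,  1.60517637e+00,  7.42309361e-04,
        1.41228482e+00, -7.90672523e-01]), 'joint_vel': array([ 0.01909741, -0.01405712,  0.01009611,  0.00335894,  0.00299508,
       -0.00045698]), 'tau': array([-8.59744716e-01, -4.35061741e+01, -3.70862532e+01, -5.73544088e-02,
       -1.96083580e-03, -2.47176789e-02]), 'position': array([0.55715222, 0.27847556, 0.34523443]), 'tool_rot': array([-4.47779036e-04,  8.21451013e-01,  5.70278765e-01, -4.03674483e-04]), 'force': array([-0.48135226, -0.69105852, -0.58813677]), 'wrist_torque': array([-0.05139836,  0.03737027, -0.03507249]), 'width': 0.0879484905107341}
[320.56312325 253.4893259 ]
220 178
```

View pics/w1c.png

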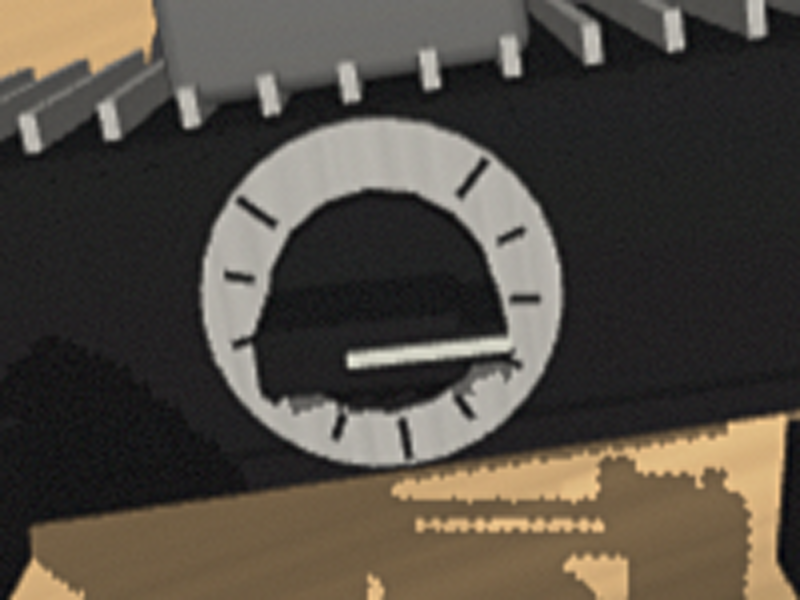

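The dial centre is at crop (382,292). Mark 0 is at (472,178), mark 5 at (406,438), mark 6 at (340,425) and mark 10 at (257,212). The white line runs from (350,360) to the pointer at (510,342), so the knob is between marks 2 and 3.

Run:
```python
from h import *
np.set_printoptions(precision=4,suppress=True)
c=load('w1'); f=lambda u,v:(220+u/4,178+v/4)
d=atz(c,f(382,292),.237); print('dial',d)
L=[]
for m,p in {0:(472,178),1:(510,235),2:(525,298),4:(465,405),5:(406,438),6:(340,425),8:(243,343),9:(240,277),10:(257,212)}.items():
    q=atz(c,f(*p),.237)-d; a=np.degrees(np.arctan2(q[1],q[0])); L.append((a+27*m)%360); print(m,a,np.linalg.norm(q),L[-1])
a0=np.mean(L); print('mark0 world deg',a0,'lamp x deg',(a0+45)%360)
e,g=atz(c,f(350,360),.269),atz(c,f(510,342),.269); print(e,g,np.linalg.norm(g-e))
q=g-e; a=np.degrees(np.arctan2(q[1],q[0])); print('pointer',a,'dimmer deg',(a0-a)%360)
ax=(a0+45)*np.pi/180; u=np.array([np.cos(ax),np.sin(ax)])
# bar runs -20..+21 on the axis
qn=q/np.linalg.norm(q); print('axis from nose',g-.021*qn)
print('beam',d[:2]-.165*u)
s=c['state']; w=s['tool_rot']; yaw=np.degrees(2*np.arctan2(w[2],w[1])); print('yaw',yaw)
```

```text
dial [0.5579 0.2732 0.237 ]
0 122.2477911900899 0.026627677941121752 122.2477911900899
1 94.38515808440613 0.02548332877454731 121.38515808440613
2 67.01802908592254 0.026133460782600655 121.01802908592254
4 14.54937875456133 0.026843255391578356 122.54937875456133
5 -11.724836815974458 0.02893117943515951 123.27516318402554
6 -37.527311494065096 0.027172260518534438 124.47268850593491
8 -89.57461842004382 0.02745578128175735 126.42538157995618
9 -116.76343483945459 0.02596503660110974 126.23656516054541
10 -144.25188868995804 0.02692496109062755 125.74811131004196
mark0 world deg 123.70647409505376 lamp x deg 168.70647409505375
[0.5581 0.2682 0.269 ] [0.5642 0.2931 0.269 ] 0.025712850544941646
pointer 76.2941608700834 dimmer deg 47.41231322497036
axis from nose [0.5592 0.2727 0.269 ]
beam [0.7197 0.2409]
yaw 69.5393488531788
```

Call:
move_arm:
  plan:
    - [0, 0, 0, 0, 0, -0.95, 1]
    - [0, 0, 0, 0, 0, -0.95, 1]
    - [0, 0, 0, 0, 0, -0.95, 1]
    - [0, 0, 0, 0, 0, -0.95, 1]
    - [0, 0, 0, 0, 0, -0.95, 1]
    - [0, 0, 0, 0, 0, -0.95, 1]
    - [0, 0, 0, 0, 0, -0.95, 1]
    - [0, 0, 0, 0, 0, -0.95, 1]
    - [0, 0, 0, 0, 0, -0.95, 1]
    - [0, 0, 0, 0, 0, -0.95, 1]
    - [0, 0, 0, 0, 0, -0.95, 1]
    - [0, 0, 0, 0, 0, -0.95, 1]
    - [0, 0, 0, 0, 0, -0.95, 1]
    - [0, 0, 0, 0, 0, -0.95, 1]
    - [0, 0, 0, 0, 0, -0.95, 1]
    - [0, 0, 0, 0, 0, -0.95, 1]
    - [0, 0, 0, 0, 0, -0.95, 1]
    - [-0.1, -0.2, 0, 0, 0, 0, 1]
    - [0, 0, 0, 0, 0, 0, 1]
    - [0, 0, 0, 0, 0, 0, 1]

```text
t: 3.87
position: [0.5579, 0.2729, 0.3458]
tool_rot: [-0.0, 0.119, 0.993, 0.0]
force: [0.7, -0.1, 0.7]
width: 0.0881
```

Call:
move_arm:
  plan:
    - [0, 0, 0.6, 0, 0, 0, 0.2]
    - [0, 0, 0.6, 0, 0, 0, 0]
    - [0, 0, 0.6, 0, 0, 0, 0]
    - [0, 0, 0.6, 0, 0, 0, 0]
    - [0, 0, 0.5, 0, 0, 0, 0]
    - [0, 0, 0.26, 0, 0, 0, 0]
    - [0, 0, 0, 0, 0, 0, -0.3]
    - [0, 0, 0, 0, 0, 0, -1]
    - [0, 0, 0, 0, 0, 0, -1]
    - [0, 0, 0, 0, 0, 0, -1]
    - [0, 0, 0, 0, 0, 0, -1]
    - [0, 0, 0, 0, 0, 0, -1]
    - [0, 0, 0, 0, 0, 0, -1]
    - [0, 0, 0, 0, 0, 0, -1]
  newtons: 15

```text
t: 5.03
position: [0.5592, 0.2725, 0.2677]
tool_rot: [0.001, 0.118, 0.993, 0.0]
force: [1.8, 0.0, 2.1]
width: 0.0119
```

The opening is 12 mm, so the fingers hold the bar. Next I turn it clockwise by about 114.6°.

Call:
move_arm:
  plan:
    - [0, 0, 0, 0, 0, 0.955, -1]
    - [0, 0, 0, 0, 0, 0.955, -1]
    - [0, 0, 0, 0, 0, 0.955, -1]
    - [0, 0, 0, 0, 0, 0.955, -1]
    - [0, 0, 0, 0, 0, 0.955, -1]
    - [0, 0, 0, 0, 0, 0.955, -1]
    - [0, 0, 0, 0, 0, 0.955, -1]
    - [0, 0, 0, 0, 0, 0.955, -1]
    - [0, 0, 0, 0, 0, 0.955, -1]
    - [0, 0, 0, 0, 0, 0.955, -1]
    - [0, 0, 0, 0, 0, 0.955, -1]
    - [0, 0, 0, 0, 0, 0.955, -1]
    - [0, 0, 0, 0, 0, 0.955, -1]
    - [0, 0, 0, 0, 0, 0.955, -1]
    - [0, 0, 0, 0, 0, 0.955, -1]
    - [0, 0, 0, 0, 0, 0.955, -1]
    - [0, 0, 0, 0, 0, 0.955, -1]
    - [0, 0, 0, 0, 0, 0.955, -1]
    - [0, 0, 0, 0, 0, 0.955, -1]
    - [0, 0, 0, 0, 0, 0.955, -1]

```text
t: 6.7
position: [0.5588, 0.2737, 0.2678]
tool_rot: [-0.001, 0.9, 0.435, 0.001]
force: [0.7, 2.9, 2.0]
width: 0.0114
```

Call:
move_arm:
  plan:
    - [0, 0, 0, 0, 0, 0, -1]
    - [0, 0, 0, 0, 0, 0, -1]
    - [0, 0, 0, 0, 0, 0, 0]
    - [0, 0, 0, 0, 0, 0, 0]
    - [0, 0, 0, 0, 0, 0, 0]
    - [0, 0, 0, 0, 0, 0, 0.5]
    - [0, 0, -0.5, 0, 0, 0, 1]
    - [0, 0, -0.8, 0, 0, 0, 1]
    - [0, 0, -0.8, 0, 0, 0, 1]
    - [0, 0, -0.8, 0, 0, 0, 1]
    - [0, 0, -0.3, 0, 0, 0, 1]
    - [0, 0, 0, 0, 0, 0, 1]
    - [0, 0, 0, 0, 0, 0, 1]
    - [0, 0, 0, 0, 0, 0, 1]

```text
t: 7.87
position: [0.5579, 0.2721, 0.3453]
tool_rot: [-0.0, 0.899, 0.437, -0.001]
force: [-0.2, 0.3, -0.2]
width: 0.0877
```

Run:
```python
from h import *
c=snap('wrist','w2'); s=c['state']; print(s['position'],s['tool_rot'],s['qpos'])
a=c['pixels']; T=np.linalg.inv(wT(c))
p=T[:3,:3]@np.array([.559,.273,.237])+T[:3,3]; uv=c['K']@p; uv=uv[:2]/uv[2]
u,v=uv.astype(int); u0,v0=max(0,u-100),max(0,v-75)
print(u0,v0); cv2.imwrite('pics/w2c.png',cv2.resize(a[v0:v0+150,u0:u0+200],None,fx=4,fy=4,interpolation=cv2.INTER_CUBIC))
```

```text
[0.5578511  0.272136   0.34526807] [-1.45796552e-05  8.99331194e-01  4.37266696e-01 -1.11376863e-03] [ 4.13765985e-01  1.21680791e-01  1.60890959e+00 -5.79684947e-05
  1.41322926e+00 -4.91339777e-01]
224 172
```

View pics/w2c.png

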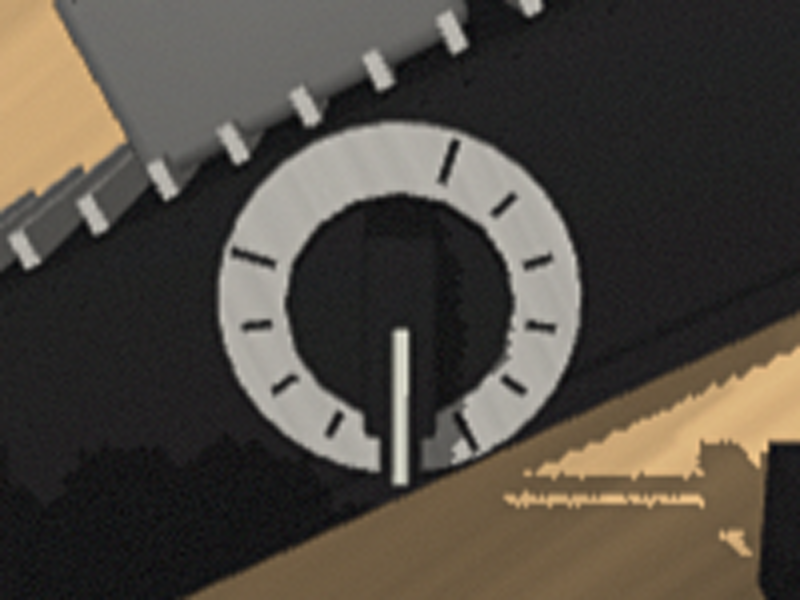

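The pointer stands exactly on mark 6, midway between tick 5 at (467,432) and tick 7 at (335,425). On to the tray.

Call:
move_arm:
  plan:
    - [-0.5, 0.35, 0, 0, 0, 0, 1]
    - [-0.956, 0.664, 0, 0, 0, 0, 1]
    - [-0.956, 0.664, 0, 0, 0, 0, 1]
    - [-0.956, 0.664, 0, 0, 0, 0, 1]
    - [-0.956, 0.664, 0, 0, 0, 0, 1]
    - [-0.956, 0.664, 0, 0, 0, 0, 1]
    - [-0.956, 0.664, 0, 0, 0, 0, 1]
    - [-0.956, 0.664, 0, 0, 0, 0, 1]
    - [-0.956, 0.664, 0, 0, 0, 0, 1]
    - [-0.956, 0.664, 0, 0, 0, 0, 1]
    - [-0.956, 0.664, 0, 0, 0, 0, 1]
    - [-0.956, 0.664, 0, 0, 0, 0, 1]
    - [-0.956, 0.664, 0, 0, 0, 0, 1]
    - [-0.956, 0.664, 0, 0, 0, 0, 1]
    - [-0.956, 0.664, 0, 0, 0, 0, 1]
    - [-0.956, 0.664, 0, 0, 0, 0, 1]
    - [-0.956, 0.664, 0, 0, 0, 0, 1]
    - [-0.956, 0.664, 0, 0, 0, 0, 1]
    - [-0.456, 0.314, 0, 0, 0, 0, 1]
    - [0, 0, 0, 0, 0, 0, 1]

```text
t: 9.58
position: [0.5264, -0.2532, 0.3455]
tool_rot: [-0.0, 0.9, 0.436, -0.001]
force: [-0.9, 0.8, -0.3]
width: 0.0885
```

Call:
move_arm:
  plan:
    - [0, 0, 0.317, 0, 0, 0.95, 1]
    - [0, 0, 0.317, 0, 0, 0.95, 1]
    - [0, 0, 0.317, 0, 0, 0.95, 1]
    - [0, 0, 0.317, 0, 0, 0.95, 1]
    - [0, 0, 0.317, 0, 0, 0.95, 1]
    - [0, 0, 0.317, 0, 0, 0.95, 1]
    - [0, 0, 0.317, 0, 0, 0.95, 1]
    - [0, 0, 0.317, 0, 0, 0.95, 1]
    - [0, 0, 0.317, 0, 0, 0.95, 1]
    - [0, 0, 0.317, 0, 0, 0.95, 1]
    - [0, 0, 0.317, 0, 0, 0.95, 1]
    - [0, 0, 0.317, 0, 0, 0.95, 1]
    - [0, 0, 0, 0, 0, 0, 1]
    - [0, 0, 0, 0, 0, 0, 1]
    - [0, 0, 0, 0, 0, 0, 1]

```text
t: 10.83
position: [0.5278, -0.2497, 0.2519]
tool_rot: [-0.0, 0.99, -0.142, 0.0]
force: [-0.3, -0.1, 0.2]
width: 0.0884
```

Run:
```python
from h import *
c=snap('wrist','w3'); s=c['state']; print(s['position'],s['tool_rot'],s['qpos'])
```

```text
[ 0.52778789 -0.24974409  0.25190355] [-1.23770166e-04  9.89820084e-01 -1.42324221e-01  4.69213645e-05] [-4.84775057e-01  9.52296360e-02  1.80838013e+00  2.80043615e-04
  1.23797750e+00 -1.99248255e-01]
```

View pics/w3.png

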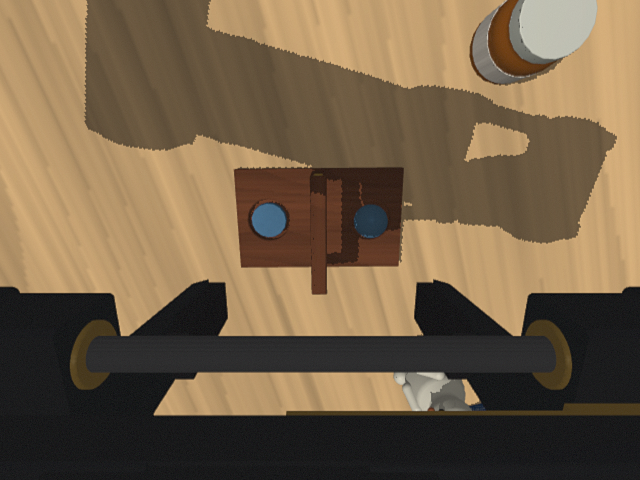

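The wrist view shows the board's corners at about (235,170), (404,168), (400,265) and (242,267). The bar top runs from (318,172) to (319,293), with the disc at (269,220), the ball at (370,221), the rabbit below right and the jar top right.

Run:
```python
from h import *
np.set_printoptions(precision=4,suppress=True)
c=load('w3')
Q=[atz(c,p,.014) for p in((235,170),(404,168),(400,265),(242,267))]
print('board',np.mean(Q,0)); x=Q[1]-Q[0]+Q[2]-Q[3]; print(np.degrees(np.arctan2(x[1],x[0])),[np.linalg.norm(Q[i]-Q[i-1]) for i in range(4)])
B=[atz(c,p,.098) for p in((318.5,172),(319,293))]; y=B[0]-B[1]; print('bar',np.mean(B,0),np.linalg.norm(y),np.degrees(np.arctan2(y[1],y[0]))-90)
b,d=atz(c,(370,221),.025),atz(c,(269,220),.017); print('ball',b,'disc',d,np.degrees(np.arctan2(*(b-d)[1::-1])))
print('rabbit',atz(c,(440,390),.1))
```

```text
board [ 0.5253 -0.2554  0.014 ]
-15.663216329887767 [np.float64(0.10849181200722592), np.float64(0.17885621958424025), np.float64(0.10818195914509372), np.float64(0.18041702521606023)]
bar [ 0.5249 -0.2527  0.098 ] 0.10677661639708637 -16.221909254031672
ball [ 0.5764 -0.27    0.025 ] disc [ 0.4716 -0.2398  0.017 ] -16.113294035679694
rabbit [ 0.5943 -0.4339  0.1   ]
```

Call:
move_arm:
  plan:
    - [-0.06, 0.2, 0.3, 0, 0, 0, 1]
    - [0, 0, 0.8, 0, 0, 0, 1]
    - [0, 0, 0.8, 0, 0, 0, 1]
    - [0, 0, 0.8, 0, 0, 0, 1]
    - [0, 0, 0.8, 0, 0, 0, 1]
    - [0, 0, 0.8, 0, 0, 0, 1]
    - [0, 0, 0.8, 0, 0, 0, 1]
    - [0, 0, 0.7, 0, 0, 0, 1]
    - [0, 0, 0.5, 0, 0, 0, 0.5]
    - [0, 0, 0.25, 0, 0, 0, 0.2]
    - [0, 0, 0, 0, 0, 0, 0]
    - [0, 0, 0, 0, 0, 0, -0.2]
    - [0, 0, 0, 0, 0, 0, -0.4]
    - [0, 0, 0, 0, 0, 0, -0.5]
    - [0, 0, 0, 0, 0, 0, -0.6]
    - [0, 0, 0, 0, 0, 0, -0.65]
    - [0, 0, 0, 0, 0, 0, -0.7]
    - [0, 0, 0, 0, 0, 0, -0.8]
    - [0, 0, 0, 0, 0, 0, -1]
    - [0, 0, 0, 0, 0, 0, -1]
  newtons: 30

```text
t: 12.55
position: [0.5247, -0.2548, 0.0879]
tool_rot: [-0.0, 0.99, -0.144, -0.0]
force: [0.2, 0.6, 0.6]
width: 0.0135
```

Call:
move_arm:
  plan:
    - [0, 0, 0, 0, 0, 0, -1]
    - [0, 0, 0, 0, 0, 0, -1]
    - [0, 0, 0, 0, 0, 0, -1]

```text
t: 12.8
position: [0.5247, -0.2547, 0.0879]
tool_rot: [-0.0, 0.99, -0.144, -0.0]
force: [-1.7, 0.3, 2.6]
width: 0.0135
```

Gripped at a 13.5 mm opening. Now a gentle lift.

Call:
move_arm:
  plan:
    - [0, 0, -0.05, 0, 0, 0, -1]
    - [0, 0, -0.1, 0, 0, 0, -1]
    - [0, 0, -0.2, 0, 0, 0, -1]
    - [0, 0, -0.3, 0, 0, 0, -1]
    - [0, 0, -0.4, 0, 0, 0, -1]
    - [0, 0, -0.4, 0, 0, 0, -1]
    - [0, 0, -0.45, 0, 0, 0, -1]
    - [0, 0, -0.45, 0, 0, 0, -1]
    - [0, 0, -0.45, 0, 0, 0, -1]
    - [0, 0, -0.45, 0, 0, 0, -1]
    - [0, 0, -0.45, 0, 0, 0, -1]
    - [0, 0, -0.45, 0, 0, 0, -1]
    - [0, 0, -0.45, 0, 0, 0, -1]
    - [0, 0, -0.4, 0, 0, 0, -1]
    - [0, 0, -0.3, 0, 0, 0, -1]
    - [0, 0, -0.25, 0, 0, 0, -1]
    - [0, 0, -0.15, 0, 0, 0, -1]
    - [0, 0, -0.1, 0, 0, 0, -1]
    - [0, 0, 0, 0, 0, 0, -1]
    - [0, 0, 0, 0, 0, 0, -1]

```text
t: 14.47
position: [0.5246, -0.2547, 0.2324]
tool_rot: [-0.0, 0.99, -0.144, -0.0]
force: [0.3, -0.5, -4.9]
width: 0.0138
```

Run:
```python
from h import *
c=snap('wrist','w4'); s=c['state']; print(s['position'],s['tool_rot'],s['width'],s['force'])
```

```text
[ 0.52462481 -0.25470357  0.23241852] [-1.15058389e-04  9.89594919e-01 -1.43881055e-01 -3.53651358e-04] 0.01375652825625431 [ 0.2666854  -0.52868851 -4.9120563 ]
```

View pics/w4.png

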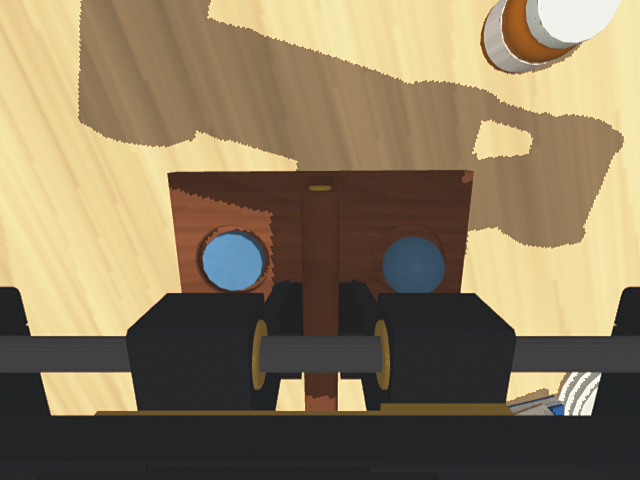

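The tray is lifted and level, with the ball at (413,266) and the disc at (233,262) both in their wells. Next I turn it gently by −95°.

Call:
move_arm:
  plan:
    - [0, 0, 0, 0, 0, -0.1, -1]
    - [0, 0, 0, 0, 0, -0.2, -1]
    - [0, 0, 0, 0, 0, -0.3, -1]
    - [0, 0, 0, 0, 0, -0.4, -1]
    - [0, 0, 0, 0, 0, -0.5, -1]
    - [0, 0, 0, 0, 0, -0.5, -1]
    - [0, 0, 0, 0, 0, -0.5, -1]
    - [0, 0, 0, 0, 0, -0.5, -1]
    - [0, 0, 0, 0, 0, -0.5, -1]
    - [0, 0, 0, 0, 0, -0.5, -1]
    - [0, 0, 0, 0, 0, -0.5, -1]
    - [0, 0, 0, 0, 0, -0.5, -1]
    - [0, 0, 0, 0, 0, -0.5, -1]
    - [0, 0, 0, 0, 0, -0.5, -1]
    - [0, 0, 0, 0, 0, -0.5, -1]
    - [0, 0, 0, 0, 0, -0.5, -1]
    - [0, 0, 0, 0, 0, -0.5, -1]
    - [0, 0, 0, 0, 0, -0.5, -1]
    - [0, 0, 0, 0, 0, -0.5, -1]
    - [0, 0, 0, 0, 0, -0.5, -1]

```text
t: 16.18
position: [0.5247, -0.2547, 0.2325]
tool_rot: [-0.0, 0.946, 0.323, -0.0]
force: [0.7, -0.4, -4.4]
width: 0.0135
```

Call:
move_arm:
  plan:
    - [0, 0, 0, 0, 0, -0.5, -1]
    - [0, 0, 0, 0, 0, -0.5, -1]
    - [0, 0, 0, 0, 0, -0.5, -1]
    - [0, 0, 0, 0, 0, -0.5, -1]
    - [0, 0, 0, 0, 0, -0.5, -1]
    - [0, 0, 0, 0, 0, -0.5, -1]
    - [0, 0, 0, 0, 0, -0.5, -1]
    - [0, 0, 0, 0, 0, -0.5, -1]
    - [0, 0, 0, 0, 0, -0.5, -1]
    - [0, 0, 0, 0, 0, -0.5, -1]
    - [0, 0, 0, 0, 0, -0.5, -1]
    - [0, 0, 0, 0, 0, -0.4, -1]
    - [0, 0, 0, 0, 0, -0.4, -1]
    - [0, 0, 0, 0, 0, -0.3, -1]
    - [0, 0, 0, 0, 0, -0.2, -1]
    - [0, 0, 0, 0, 0, -0.1, -1]
    - [0, 0, 0, 0, 0, 0, -1]
    - [0, 0, 0, 0, 0, 0, -1]

```text
t: 17.68
position: [0.5248, -0.2548, 0.2328]
tool_rot: [-0.0, 0.773, 0.635, -0.0]
force: [0.5, -0.9, -4.3]
width: 0.0139
```

Call:
move_arm:
  plan:
    - [0.05, 0.01, 0, 0, 0, 0, -1]
    - [0.1, 0.02, 0, 0, 0, 0, -1]
    - [0.15, 0.03, 0, 0, 0, 0, -1]
    - [0.2, 0.04, 0, 0, 0, 0, -1]
    - [0.25, 0.05, 0, 0, 0, 0, -1]
    - [0.3, 0.06, 0, 0, 0, 0, -1]
    - [0.35, 0.07, 0, 0, 0, 0, -1]
    - [0.4, 0.08, 0, 0, 0, 0, -1]
    - [0.45, 0.1, 0, 0, 0, 0, -1]
    - [0.5, 0.11, 0, 0, 0, 0, -1]
    - [0.5, 0.11, 0, 0, 0, 0, -1]
    - [0.5, 0.11, 0, 0, 0, 0, -1]
    - [0.5, 0.11, 0, 0, 0, 0, -1]
    - [0.5, 0.11, 0, 0, 0, 0, -1]
    - [0.5, 0.11, 0, 0, 0, 0, -1]
    - [0.5, 0.11, 0, 0, 0, 0, -1]
    - [0.5, 0.11, 0, 0, 0, 0, -1]
    - [0.5, 0.11, 0, 0, 0, 0, -1]
    - [0.5, 0.11, 0, 0, 0, 0, -1]
    - [0.5, 0.11, 0, 0, 0, 0, -1]

```text
t: 19.35
position: [0.6038, -0.0716, 0.2328]
tool_rot: [-0.0, 0.772, 0.635, -0.0]
force: [0.2, 0.1, -3.4]
width: 0.0135
```

Call:
move_arm:
  plan:
    - [0.5, 0.11, 0, 0, 0, 0, -1]
    - [0.5, 0.11, 0, 0, 0, 0, -1]
    - [0.5, 0.11, 0, 0, 0, 0, -1]
    - [0.5, 0.11, 0, 0, 0, 0, -1]
    - [0.5, 0.11, 0, 0, 0, 0, -1]
    - [0.5, 0.11, 0, 0, 0, 0, -1]
    - [0.5, 0.11, 0, 0, 0, 0, -1]
    - [0.5, 0.11, 0, 0, 0, 0, -1]
    - [0.5, 0.11, 0, 0, 0, 0, -1]
    - [0.5, 0.11, 0, 0, 0, 0, -1]
    - [0.5, 0.11, 0, 0, 0, 0, -1]
    - [0.5, 0.11, 0, 0, 0, 0, -1]
    - [0.5, 0.11, 0, 0, 0, 0, -1]
    - [0.5, 0.11, 0, 0, 0, 0, -1]
    - [0.5, 0.11, 0, 0, 0, 0, -1]
    - [0.5, 0.11, 0, 0, 0, 0, -1]
    - [0.5, 0.11, 0, 0, 0, 0, -1]

```text
t: 20.77
position: [0.6907, 0.1279, 0.2328]
tool_rot: [-0.0, 0.772, 0.635, -0.0]
force: [-0.5, -0.5, -4.9]
width: 0.0133
```

Call:
move_arm:
  plan:
    - [0.45, 0.08, 0, 0, 0, 0, -1]
    - [0.4, 0.07, 0, 0, 0, 0, -1]
    - [0.4, 0.06, 0, 0, 0, 0, -1]
    - [0.35, 0.05, 0, 0, 0, 0, -1]
    - [0.3, 0.04, 0, 0, 0, 0, -1]
    - [0.25, 0.04, 0, 0, 0, 0, -1]
    - [0.2, 0.03, 0, 0, 0, 0, -1]
    - [0.1, 0.01, 0, 0, 0, 0, -1]
    - [0.05, 0, 0, 0, 0, 0, -1]
    - [0, 0, 0, 0, 0, 0, -1]
    - [0, 0, 0, 0, 0, 0, -1]
    - [0, 0, 0, 0, 0, 0, -1]
    - [0, 0, 0, 0, 0, 0, -1]
    - [0, 0, 0, 0, 0, 0, -1]

```text
t: 21.93
position: [0.7116, 0.1858, 0.2329]
tool_rot: [0.0, 0.773, 0.635, -0.0]
force: [0.2, -0.3, -5.1]
width: 0.0134
```

Run:
```python
from h import *
c=snap('wrist','w5'); s=c['state']; print(s['position'],s['tool_rot'],s['width'],s['force'],s['joint_vel'])
S=snap('scene','scene5'); D=snap('side','side5')
a=S['pixels'][180:420,250:550]; b=D['pixels'][60:300,180:430]
o=np.zeros((600,800,3),np.uint8); o[:320,:400]=cv2.resize(a,(400,320)); o[:384,400:]=cv2.resize(b,(400,384))
o[320:560,:320]=cv2.resize(c['pixels'],(320,240)); cv2.imwrite('pics/m5.png',o)
```

```text
[0.71156069 0.18583676 0.23292448] [ 4.25332916e-05  7.72525966e-01  6.34983173e-01 -1.22034314e-05] 0.013356699539427155 [ 0.18752364 -0.28296107 -5.13717212] [ 0.00222056  0.00089966 -0.00110138  0.00072944 -0.00088109 -0.00011683]
```

View pics/m5.png

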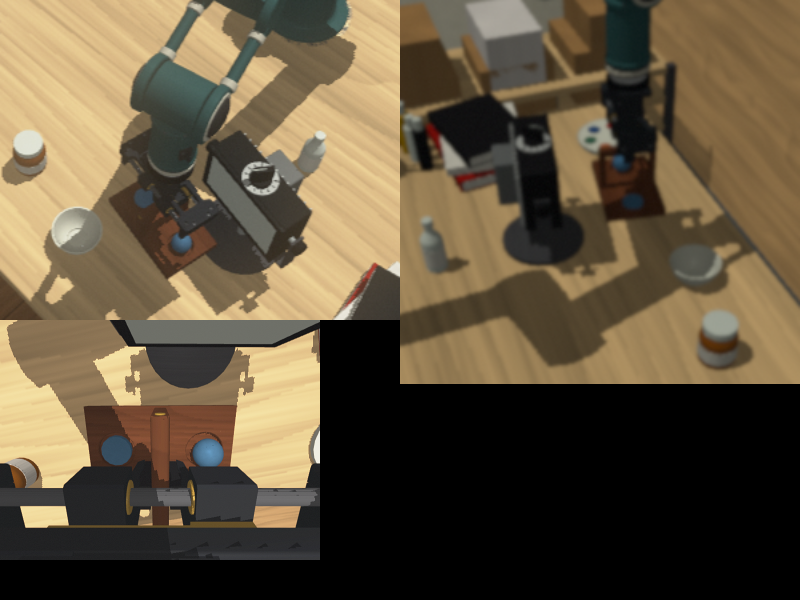

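Wrist: ball at (416,266) and disc at (234,262), both in their wells with the board level. Scene: ball at (386,361), right in front of the lit face, with clear gaps to the lamp. Side: ball at about (317,161). Bowl, jar and bottle are standing.

Run:
```python
from h import *
np.set_printoptions(precision=4,suppress=True)
th=np.radians(168.9); u=np.array([np.cos(th),np.sin(th),0]); v=np.array([-u[1],u[0],0])
bp=np.r_[np.array([.559,.2725])-.165*u[:2],.17]; A=np.zeros((3,3)); r=np.zeros(3)
for n,p in(('w5',(416,266)),('scene5',(385.7,361.5)),('side5',(317.5,161))):
    c=load(n); b=atz(c,p,.17); e=b-bp; print(n,b,'light',e@u,'side',e@v)
    o,d=ray(c,p); d/=np.linalg.norm(d); M=np.eye(3)-np.outer(d,d); A+=M; r+=M@o
X=np.linalg.solve(A,r); print('tri',X,'err',(X-bp)@u,(X-bp)@v,(X-bp)[2])
a,b=load('scene0')['pixels'],load('scene5')['pixels']
for n,(x,y) in dict(rabbit=(236,190),jar=(271,293),bowl=(308,354),bottle=(483,293)).items():
    m=cv2.matchTemplate(b[y-40:y+40,x-40:x+40],a[y-18:y+18,x-18:x+18],cv2.TM_CCOEFF_NORMED); print(n,cv2.minMaxLoc(m)[1::2])
```

```text
w5 [0.7209 0.2412 0.17  ] light 6.956230508786688e-05 side -0.00045013953141169124
scene5 [0.7232 0.243  0.17  ] light -0.0017949974050848008 side -0.0026933544375408866
side5 [0.7179 0.2404 0.17  ] light 0.0028843922895194682 side 0.0009421534502156403
tri [0.721  0.2425 0.1675] err 0.00024221777091684135 -0.0017508669717714751 -0.0024541630876497023
rabbit (0.9987424612045288, (22, 22))
jar (0.9990702867507935, (22, 22))
bowl (0.47609925270080566, (16, 17))
bottle (0.8688440918922424, (20, 25))
```

Run:
```python
from h import *
arm.close_job(); print(arm.observe()['t'])
```

```text
the job is handed in; nothing more can be done
the job is handed in; nothing more can be done
```

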